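# Clamp a stirrer's drive board in the sprung board holder

### The arm

A 7-joint arm with a two-finger parallel gripper is mounted at the origin on the work surface. World frame = base frame: x ahead of the robot, y to its left, z up, the work surface at z = 0. Lengths are in m, angles in rad, forces in N, time in s.
With the tool pointing down it reaches from about 0.4 to 0.85 m from the base axis. Payload 10.4 kg.
Tool frame: the origin (TCP) lies on the mounting face of the last link; the fingertips stand r.tips_ahead ahead of it and the grasp point (between the pads) lies 164 mm ahead of it (r.tips_ahead is the distance from the TCP to the fingertips, in m); z points along the fingers, y is the line along which they close (so a half turn about z gives the same grasp; the last joint's range is limited). The gripper opens to 87 mm and grips with 3 to 60 N. Pads are 19 mm wide; open, the fingers measure 117 mm over their backs; the gripper's body (75 mm by 190 mm) begins 51 mm behind the grasp point.
Start: joints at [-1.138, 0.332, -0.065, 1.46, 0.022, 1.35, -0.088], TCP at [0.275, 0.561, 0.405] pointing down, gripper open.
Joint ranges: [-2.6, 2.6], [-0.5, 2.12], [-1.47, 1.34], [0.16, 2.42], [-1.27, 4.41], [0.06, 2.06], [-2.6, 2.6]. Speed limits (rad/s): [2.22, 2.22, 2.79, 2.79, 3.14, 3.14, 3.14].

### API

Orientations are given as a unit quaternion [x, y, z, w].
In Python, from bench import telemetry, imaging, job, r gives the robot as it stands.
- The arm moves only by the tool move_arm, never from a script. Its argument "steps" is a list of rows, each an object of numbers: "dx", "dy", "dz": the shift along the tool's x, y, z in cm; "spin": the turn about the tool's z in rad. In form: [{"dx": .., "dy": .., "dz": .., "spin": ..}, ...]. A call has 1 to 12 rows; each row shifts and turns the commanded pose from where the row before left it, along the tool's axes as they then stand; what a row does not reach is not made up. A row lasts 1/10 s, in which the tool goes at most 50 mm and 8.59 degrees, less where a joint would pass 70% of its speed; a pose out of reach is approached as far as the arm can. A call with a gripper value outside its range is refused whole. "claw" is the finger opening in cm, from 0 to 8.7, set as the call begins (left out, the last holds). The fingers move at their own pace and stop on an object; "squeeze" is the grip in N (left out, the last holds). Time passes only in rows, so rows that do not move let the fingers close. It gives the time, the measured TCP pose, the force, the opening and the grip force at its end, in the units of the state.
- telemetry.read_state(): the state, without advancing time (a new reading comes with each control period).
- imaging.camera(name): name is "side" or "top"; returns a dict with "img" (480x640x3 uint8, red, green, blue), "camera_matrix" (3x3 intrinsics, pixels), "D" ([k1, k2, p1, p2, k3] as OpenCV has them; the pictures are not rectified), "R" (3x3) and "t" (3): a world point X has camera coordinates R X + t. Camera axes: x right, y down, z forward; pixel columns grow to the right and rows downward; lengths in m; the calibration is good to about 2 mm. A picture is of the moment at which its call begins. There is no depth.
- job.close_job(): hands the job in; it is judged then, once.
The state is a dict: "time": time; "joint_positions": joint angles; "joint_vel": joint speeds; "joint_torque": joint torques, N m; "ee_pos": TCP position; "eef_rot": TCP orientation; "ft_force": force on the tool from outside, world axes, zero at the start; "torque": the same for the moment, N m; "width": finger opening in m; "grip_force": force on a finger pad.
Only numpy, scipy, OpenCV 4.12 (cv2) and the standard library are available. Lean on these libraries where they do the work, as an engineer would, in place of code of your own. Each camera call takes 0.05 s, during which the arm holds its last target. There are 200 camera calls.

### The job

A stirrer controller is being serviced: take the circuit board that carries the tall square black block and clamp it, block up, in the sprung board holder. Hold the board tilted, push its lower end into the groove of one jaw so that the jaw gives way, lower the other end in front of the opposite jaw, then let go so that the springs hold the board level, straight and centred between both grooves.

Things in the scene. Friction and masses are not known exactly. Their poses are not given: they have to be found in the camera images.
- block (a point): Centre of the black block (36 x 36, 40 mm tall; grasp from above) in the middle of the green board to clamp: 150 (x) x 80 (y) x 3 mm, 0.25 kg, z up, ends alike, lying flat. The point is 21.5 mm above the board's mid-plane. Other parts on it: under 11 mm high, over 18 mm from its long centre line. Other green boards nearby, one as large, lack the tall block.
- holder: Fixed holder: dark base 310 (x) x 100 mm, two 70 mm wide aluminium jaws facing along x. Origin: centre of underside, on the bench; z up. Level V grooves (45 degrees, mouth 21 mm high) at mid height 50 mm; at rest roots at x = +-70 mm, lips at +-62 mm, jaw tops 64 mm high; between the jaws nothing above 40 mm. Clamped board: block centre at x 0, y 0, z 71.5 mm, each jaw back 5 mm.
- jaw_near (a joint): How far the jaw at the holder's -x end (nearer the robot) is pushed outwards (-x), in m: 0 at rest, stop at 0.040. Spring: 3.5 N at rest plus 0.25 N per mm. For the board's other end to pass the opposite lip, one jaw must go back over 18 mm; 25 to 32 mm is comfortable. Either jaw may be used.
- jaw_far (a joint): The same for the jaw at the holder's +x end, pushed outwards along +x; equal spring and travel.
Things that resemble listed ones, but are neither listed nor needed, are in the scene too. There is more than one size of the part that bears block; the job needs the smaller.

How it is judged:
On the way:
1. the board, still tilted, pushes one jaw of the holder back by 10 mm or more (value of joint any of jaw_near, jaw_far above 0.01 m and angle between block's own z axis and vertical above 0.05 rad and horizontal distance between block and holder below 0.08 m), for 0.05 s.
At the end, for the whole second after the job is handed in: Board in both grooves and let go: block centre within 10 mm of the holder's middle along it, 20 mm across, 8 mm of clamped height; level within 7 degrees, straight within 10; both jaws pushed back at least 1 mm and still (x of block in the frame of holder between -0.01 and 0.01 m and y of block in the frame of holder between -0.02 and 0.02 m and z of block in the frame of holder between 0.0635 and 0.0795 m and angle between block's own z axis and vertical below 0.12 rad and angle between the x axis of block and the x axis of holder, either way round below 0.175 rad and value of joint each of jaw_near, jaw_far above 0.001 m and velocity of joint jaw_near between -0.02 and 0.02 m/s and velocity of joint jaw_far between -0.02 and 0.02 m/s); the robot touches nothing.
It also fails if it takes over 42 s, if anything falls off the work surface, if the arm or the gripper's body presses on something with over 40 N, if the wrist force passes 120 N, or if a joint passes its speed limit or range.

## Working session

There is one attempt and no reset: what is moved stays moved. The work goes in short steps, Python scripts to look and compute and a tool call to move; the robot and the scene stay as the last step left them, time stands still between calls to the robot, and variables do not carry over. Pictures are saved under pics/ and viewed, at most 13 in all, crops included, and the job is handed in when it is done.

Besides the shell and the picture viewer there is one more tool, called after "Emit:" by a JSON object that holds its "op" and its "data", one argument or row to a line. move_arm: Moves the arm, as the interface text tells. Its arguments: {"type":"object","properties":{"steps":{"type":"array","items":{"type":"object","properties":{"dx":{"type":"number"},"dy":{"type":"number"},"dz":{"type":"number"},"spin":{"type":"number"}}}},"claw":{"type":"number"},"squeeze":{"type":"number"}},"required":["steps"]}

```bash
mkdir -p pics; ls; python3 - <<'E'
from bench import telemetry, imaging, r
import cv2,pickle
print(telemetry.read_state(), r.tips_ahead)
for n in("side","top"):
    c=imaging.camera(n); pickle.dump(c,open(f"{n}0.pkl","wb"))
    cv2.imwrite(f"pics/{n}0.png",c["img"][:,:,::-1])
    print(n,c["camera_matrix"],c["D"],c["R"],c["t"])
E
```

```text
pics
{'time': 0.0, 'joint_positions': array([-1.13757747,  0.33286501, -0.06467118,  1.46092888,  0.02162296,
        1.34990844, -0.08851794]), 'joint_vel': array([-0.00018894, -0.00129212,  0.00176668, -0.00102053,  0.00109683,
       -0.00167252,  0.00020666]), 'joint_torque': array([-1.16248997e-03, -6.23257756e+01,  2.37811042e-02, -3.89903247e+01,
       -6.14690362e-02,  3.96191992e-02,  1.38557498e-04]), 'ee_pos': array([0.27507962, 0.56106796, 0.40396392]), 'eef_rot': array([ 2.25950906e-01,  9.74138434e-01, -6.98011293e-04, -1.11818044e-04]), 'ft_force': array([ 0.51344356,  0.40050599, -0.29922498]), 'torque': array([-0.02226758,  0.03736487,  0.01191241]), 'grip_force': 0.0, 'width': 0.08708563437183975} 0.1822
side [[459.39145898   0.         317.57585213]
 [  0.         459.39145898 231.81323811]
 [  0.           0.           1.        ]] [-0.05081776  0.          0.          0.          0.        ] [[ 0.98529739 -0.17027857 -0.01393797]
 [-0.12667523 -0.67337167 -0.72837077]
 [ 0.1146405   0.71942741 -0.68504143]] [-0.42710151  0.15337745  0.70291999]
top [[621.82218128   0.         330.74711359]
 [  0.         621.82218128 240.36091075]
 [  0.           0.           1.        ]] [0.04134354 0.         0.         0.         0.        ] [[-0.0021849  -0.99998422  0.00517504]
 [-0.99169849  0.0015014  -0.12857627]
 [ 0.12856647 -0.005413   -0.99168612]] [0.07244882 0.47502278 1.14312591]
```

View pics/top0.png

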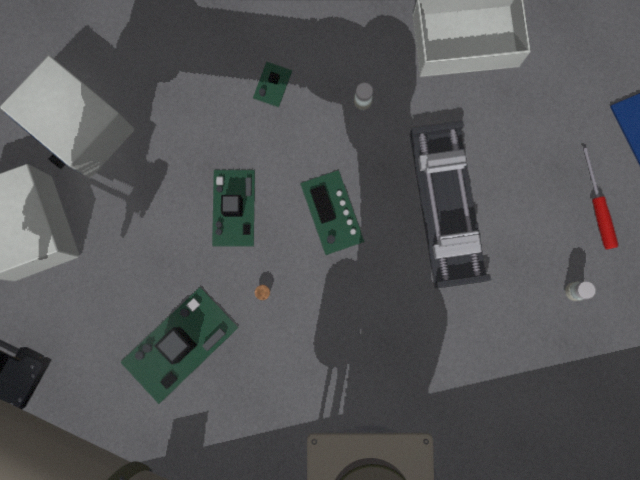

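View pics/side0.png

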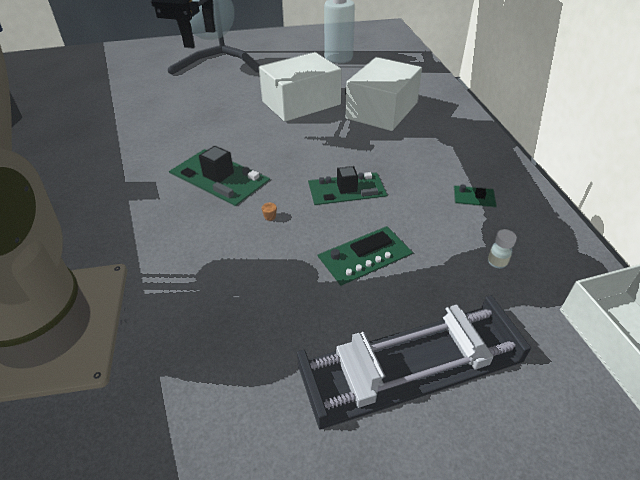

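The top view shows the smaller board with the tall block at about (234,207), the block itself at (232,205). The larger one is at (180,345), and the holder runs from (438,125) to (462,285). The side view shows the same board at (347,185) and the holder at (415,360).

```bash
cat > h.py <<'E'
import numpy as np,cv2,pickle
def ray(c,px,z):
    u=cv2.undistortPoints(np.float64(px).reshape(-1,1,2),c["camera_matrix"],c["D"]).reshape(-1,2)
    d=np.c_[u,np.ones(len(u))]@c["R"]; o=-c["R"].T@c["t"]
    return o+d*((z-o[2])/d[:,2])[:,None]
def proj(c,X): return cv2.projectPoints(np.float64(X).reshape(-1,1,3),cv2.Rodrigues(c["R"])[0],c["t"],c["camera_matrix"],c["D"])[0].reshape(-1,2)
def rect(P):
    (x,y),(w,h),a=cv2.minAreaRect((P[:,:2]*1000).astype(np.float32)); 
    if w<h: w,h,a=h,w,a+90
    return np.round([x,y,w,h,(a+90)%180-90],1)
E
python3 - <<'E'
from h import *
c=pickle.load(open("top0.pkl","rb")); im=c["img"]; 
I=im.astype(int); g=((I[...,1]>I[...,0]*1.4)&(I[...,1]>I[...,2]*1.15)).astype(np.uint8)
for k in cv2.findContours(g,0,1)[0]:
    if len(k)>40 and cv2.contourArea(k)>300: print("green",k.reshape(-1,2).mean(0),rect(ray(c,k,.003)))
for n,z,box in(("top",.064,(405,110,495,295)),):
    x0,y0,x1,y1=box; m=np.zeros(im.shape[:2],np.uint8); m[y0:y1,x0:x1]=(I[y0:y1,x0:x1].min(2)>135)
    for k in cv2.findContours(m,0,1)[0]:
        if cv2.contourArea(k)>60: print("bright",k.reshape(-1,2).mean(0),rect(ray(c,k,z)))
a=cv2.resize(im[110:300,400:500],None,fx=3,fy=3,interpolation=2)
b=cv2.resize(im[160:255,200:265],None,fx=6,fy=6,interpolation=2)
o=np.zeros((570,700,3),np.uint8);o[:570,:300]=a;o[:570,310:700]=b
cv2.imwrite("pics/c1.png",o[:,:,::-1])
E
```

```text
green [173.34942529 344.97471264] [282.3 356.7 199.1 105.9 -46. ]
green [331.70892019 211.84037559] [534.7  69.4 148.8  78.6  19.3]
green [233.23555556 207.68444444] [543.8 261.1 148.8  77.5   0.8]
green [272.35  83.7 ] [792.9 187.7  78.1  53.7 -19.6]
bright [457.2754491  243.05389222] [ 462.5 -158.8   82.4   37.7  -81.9]
bright [445.5   168.075] [ 605.4 -142.9   72.3    9.1  -81.9]
bright [446.27272727 160.61038961] [ 620.3 -144.    66.9    9.6  -82.1]
```

View pics/c1.png

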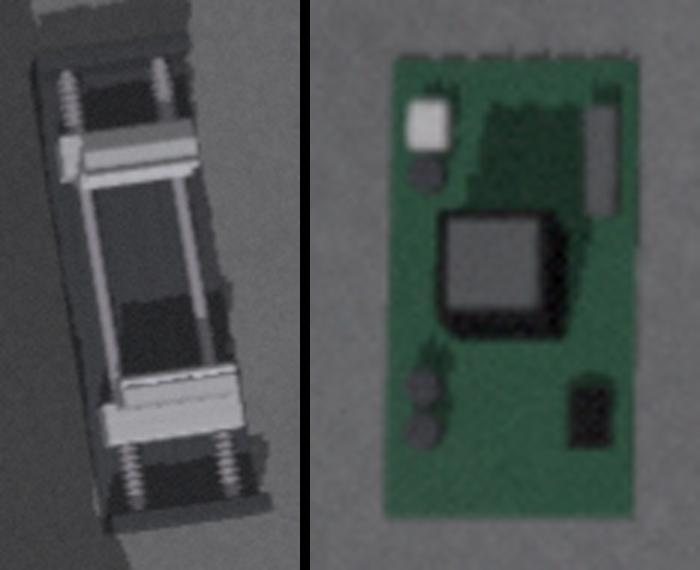

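The crop shows the near jaw's inner top edge at about full-image (441,237)–(478,232) and the far jaw at about (428,170)–(466,165). The board is a clean rectangle with the block top at crop (492,263). The holder needs a closer side view to pin its centre.

```bash
python3 - <<'E'
from h import *
c=pickle.load(open("side0.pkl","rb")); im=c["img"]
cv2.imwrite("pics/c2.png",cv2.resize(im[290:430,290:540],None,fx=3.2,fy=3.2,interpolation=2)[:,:,::-1])
E
```

```text
(no output)
```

View pics/c2.png

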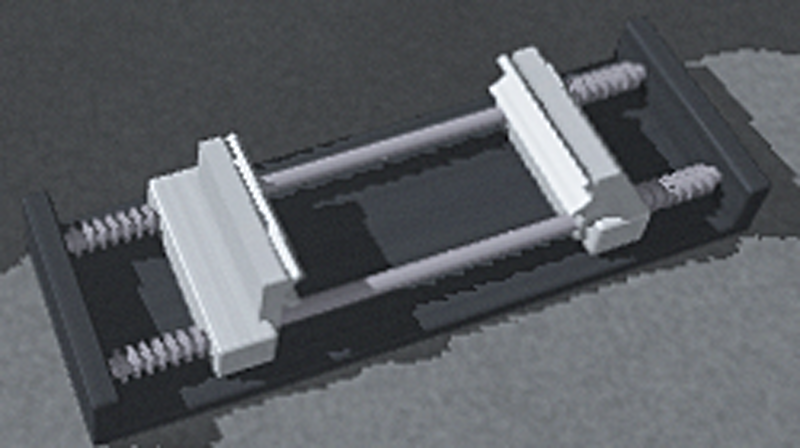

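```bash
python3 - <<'E'
from h import *
t=pickle.load(open("top0.pkl","rb"));s=pickle.load(open("side0.pkl","rb"))
P={"nearL":((122,381),(235,135)),"nearR":((236,366),(298,278)),"farL":((85,172),(515,52)),"farR":((197,158),(590,182)),
"pnL":((107,527),(25,200)),"pnR":((271,506),(92,412)),"pfL":((36,54),(640,18)),"pfR":((188,38),(770,187))}
def M(c): return np.c_[c["R"],c["t"]]
for n,(a,b) in P.items():
    a=np.array(a)/3+[400,110]; b=np.array(b)/3.2+[290,290]
    ua=cv2.undistortPoints(a.reshape(1,1,2),t["camera_matrix"],t["D"]).reshape(2,1);ub=cv2.undistortPoints(b.reshape(1,1,2),s["camera_matrix"],s["D"]).reshape(2,1)
    X=cv2.triangulatePoints(M(t),M(s),ua,ub);X=(X[:3]/X[3]).ravel()
    print(n,np.round(X*1000,1),"z64 top",np.round(ray(t,a,.064)[0]*1000,1),"side",np.round(ray(s,b,.064)[0]*1000,1))
b=np.array([492,263]);b=(b-[310,0])/6+[200,160]; print("blocktop",ray(t,b,.043))
# block top in the side view
for c in(t,s): print("cam",-c["R"].T@c["t"])
E
```

```text
nearL [ 476.1 -130.2   61.3] z64 top [ 476.7 -129.8   64. ] side [ 474.4 -132.    64. ]
nearR [ 484.7 -199.9   61.8] z64 top [ 485.9 -199.6   64. ] side [ 482.6 -201.1   64. ]
farL [ 608.2 -110.5   61.3] z64 top [ 607.5 -110.    64. ] side [ 606.9 -112.4   64. ]
farR [ 615.4 -179.8   61. ] z64 top [ 616.2 -179.6   64. ] side [ 612.4 -181.4   64. ]
pnL [ 387.  -124.7   28.1] z64 top [ 387.6 -118.5   64. ] side [ 382.8 -147.2   64. ]
pnR [ 399.3 -225.9   33.1] z64 top [ 400.2 -217.9   64. ] side [ 394.3 -239.8   64. ]
pfL [689.7 -84.3  35. ] z64 top [682.9 -81.   64. ] side [ 669.9 -104.9   64. ]
pfR [ 702.4 -182.6   35. ] z64 top [ 692.9 -176.1   64. ] side [ 684.5 -197.9   64. ]
blocktop [[0.54297188 0.26001453 0.043     ]]
cam [0.32427001 0.07792222 1.19432383]
cam [ 0.35966803 -0.47514611  0.58729204]
```

The near and far jaws triangulate to a holder centre of about (0.545, -0.155) and a yaw of about 7.8°. The board centre is about (0.5435, 0.2605), with a yaw of about 0.8°. The tool can't tilt, so I'll pivot the board in the pads by pressing its underside on the far jaw's top, then push the near jaw.

Emit:
{"op": "move_arm", "data": {
  "steps": [
    {"spin": -0.117},
    {"spin": -0.117},
    {"spin": -0.117},
    {"spin": -0.118},
    {"dx": -3.3, "dy": -3.7},
    {"dx": -3.3, "dy": -3.7},
    {"dx": -3.3, "dy": -3.7},
    {"dx": -3.3, "dy": -3.7},
    {"dx": -3.3, "dy": -3.7},
    {"dx": -3.3, "dy": -3.7},
    {"dx": -3.3, "dy": -3.7},
    {"dx": -3.3, "dy": -3.7}
  ],
  "claw": 8.7
}}

```text
$.steps[0]: bad value
```

```bash
cat >> h.py <<'E'
from scipy.spatial.transform import Rotation as Ro
def rel(target,yaw):
    "offset to target TCP in tool axes (cm) and spin; yaw = world angle (deg) of tool -x"
    from bench import telemetry
    s=telemetry.read_state();R=Ro.from_quat(s["eef_rot"])
    x=R.as_matrix()[:,0]; a=np.degrees(np.arctan2(-x[1],-x[0]))
    print("t",round(s["time"],2),"pos",np.round(s["ee_pos"],4),"yaw",round(a,2),"w",round(s["width"],4),"grip",round(s["grip_force"],1),"F",np.round(s["ft_force"],1))
    print("d cm",np.round(R.inv().apply(np.array(target)-s["ee_pos"])*100,2),"spin",round(-np.radians(yaw-a),3))
E
python3 -c "
from h import *
rel((.5435,.2605,.195),.8)"
```

```text
t 0.1 pos [0.275  0.5611 0.404 ] yaw -26.11 w 0.0871 grip 0.0 F [-0.3 -0.4 -0.8]
d cm [-37.34 -15.15  20.92] spin -0.47
```

Emit:
{"op": "move_arm", "data": {
  "steps": [
    {"dx": 0, "dy": 0, "dz": 0, "spin": -0.117},
    {"dx": 0, "dy": 0, "dz": 0, "spin": -0.117},
    {"dx": 0, "dy": 0, "dz": 0, "spin": -0.118},
    {"dx": 0, "dy": 0, "dz": 0, "spin": -0.118},
    {"dx": -3.3, "dy": -3.7, "dz": 0, "spin": 0},
    {"dx": -3.3, "dy": -3.7, "dz": 0, "spin": 0},
    {"dx": -3.3, "dy": -3.7, "dz": 0, "spin": 0},
    {"dx": -3.3, "dy": -3.7, "dz": 0, "spin": 0},
    {"dx": -3.3, "dy": -3.7, "dz": 0, "spin": 0},
    {"dx": -3.3, "dy": -3.7, "dz": 0, "spin": 0},
    {"dx": -3.3, "dy": -3.7, "dz": 0, "spin": 0},
    {"dx": -3.3, "dy": -3.7, "dz": 0, "spin": 0}
  ],
  "claw": 8.7,
  "squeeze": 10
}}

```text
time: 1.3
ee_pos: [0.5443, 0.2672, 0.4046]
eef_rot: [-0.007, 1.0, -0.0, -0.0]
ft_force: [1.1, 1.0, 0.1]
width: 0.0869
grip_force: 0.0
```

```bash
python3 -c "
from h import *
rel((.5435,.2605,.195),.8)"
```

```text
t 1.3 pos [0.5443 0.2672 0.4046] yaw 0.82 w 0.0869 grip 0.0 F [1.1 1.  0.1]
d cm [ 0.08 -0.67 20.96] spin 0.0
```

Emit:
{"op": "move_arm", "data": {
  "steps": [
    {"dx": 0, "dy": 0, "dz": 3, "spin": 0},
    {"dx": 0, "dy": 0, "dz": 3, "spin": 0},
    {"dx": 0, "dy": 0, "dz": 3, "spin": 0},
    {"dx": 0, "dy": 0, "dz": 3, "spin": 0},
    {"dx": 0, "dy": 0, "dz": 2, "spin": 0},
    {"dx": 0, "dy": 0, "dz": 0, "spin": 0},
    {"dx": 0, "dy": 0, "dz": 0, "spin": 0}
  ]
}}

```text
time: 2.0
ee_pos: [0.5434, 0.269, 0.2651]
eef_rot: [-0.007, 1.0, -0.0, -0.0]
ft_force: [0.6, -0.8, 0.9]
width: 0.087
grip_force: 0.0
```

```bash
python3 -c "
from h import *
rel((.5435,.2605,.195),.8)"
```

```text
t 2.0 pos [0.5434 0.269  0.2651] yaw 0.82 w 0.087 grip 0.0 F [ 0.6 -0.8  0.9]
d cm [-0.   -0.85  7.01] spin 0.0
```

Emit:
{"op": "move_arm", "data": {
  "steps": [
    {"dx": 0, "dy": -0.85, "dz": 0, "spin": 0},
    {"dx": 0, "dy": 0, "dz": 2, "spin": 0},
    {"dx": 0, "dy": 0, "dz": 2, "spin": 0},
    {"dx": 0, "dy": 0, "dz": 2, "spin": 0},
    {"dx": 0, "dy": 0, "dz": 1, "spin": 0},
    {"dx": 0, "dy": 0, "dz": 0, "spin": 0},
    {"dx": 0, "dy": 0, "dz": 0, "spin": 0}
  ]
}}

```text
time: 2.7
ee_pos: [0.5439, 0.2605, 0.196]
eef_rot: [-0.007, 1.0, 0.0, 0.001]
ft_force: [-1.2, 1.4, 0.7]
width: 0.0868
grip_force: 0.0
```

Emit:
{"op": "move_arm", "data": {
  "steps": [
    {"dx": 0, "dy": 0, "dz": 0, "spin": 0},
    {"dx": 0, "dy": 0, "dz": 0, "spin": 0},
    {"dx": 0, "dy": 0, "dz": 0, "spin": 0},
    {"dx": 0, "dy": 0, "dz": 0, "spin": 0},
    {"dx": 0, "dy": 0, "dz": 0, "spin": 0},
    {"dx": 0, "dy": 0, "dz": 0, "spin": 0},
    {"dx": 0, "dy": 0, "dz": 0, "spin": 0}
  ],
  "claw": 2.5,
  "squeeze": 15
}}

```text
time: 3.4
ee_pos: [0.5434, 0.2605, 0.1947]
eef_rot: [-0.007, 1.0, 0.0, -0.0]
ft_force: [-0.6, 0.1, 0.2]
width: 0.0387
grip_force: 0.0
```

```bash
python3 -c "
from h import *
rel((.575,-.15,.30),7.8)"
```

```text
t 3.4 pos [0.5434 0.2605 0.1947] yaw 0.81 w 0.0387 grip 0.0 F [-0.6  0.1  0.2]
d cm [ -2.58 -41.09 -10.53] spin -0.122
```

Emit:
{"op": "move_arm", "data": {
  "steps": [
    {"dx": 0, "dy": 0, "dz": 0, "spin": 0},
    {"dx": 0, "dy": 0, "dz": 0, "spin": 0},
    {"dx": 0, "dy": 0, "dz": -1, "spin": 0},
    {"dx": 0, "dy": 0, "dz": -2, "spin": 0},
    {"dx": 0, "dy": 0, "dz": -2.5, "spin": 0},
    {"dx": 0, "dy": 0, "dz": -2.5, "spin": 0},
    {"dx": 0, "dy": 0, "dz": -2.5, "spin": 0},
    {"dx": 0, "dy": 0, "dz": 0, "spin": 0}
  ]
}}

```text
time: 4.2
ee_pos: [0.5443, 0.2609, 0.304]
eef_rot: [-0.007, 1.0, 0.002, 0.003]
ft_force: [-0.1, 0.4, -2.4]
width: 0.0362
grip_force: 15.0
```

```bash
python3 - <<'E'
from h import *
rel((.575,-.15,.30),7.8)
from bench import imaging
im=imaging.camera("side")["img"]
cv2.imwrite("pics/s1.png",im[50:300,200:500,::-1])
E
```

```text
t 4.2 pos [0.5443 0.2609 0.304 ] yaw 0.81 w 0.0362 grip 15.0 F [-0.1  0.4 -2.4]
d cm [ -2.49 -41.13   0.28] spin -0.122
```

View pics/s1.png

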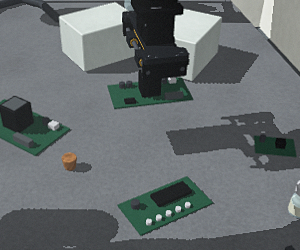

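The board hangs level in the pads, crop (150,92). I'm carrying it to 3 cm beyond the holder's centre, over the far jaw.

Emit:
{"op": "move_arm", "data": {
  "steps": [
    {"dx": 0, "dy": -1, "dz": 0, "spin": -0.061},
    {"dx": 0, "dy": -2, "dz": 0, "spin": -0.061},
    {"dx": 0.25, "dy": -3.5, "dz": 0, "spin": 0},
    {"dx": 0.25, "dy": -4.2, "dz": 0, "spin": 0},
    {"dx": 0.25, "dy": -4.2, "dz": 0, "spin": 0},
    {"dx": 0.25, "dy": -4.2, "dz": 0, "spin": 0},
    {"dx": 0.25, "dy": -4.2, "dz": 0, "spin": 0},
    {"dx": 0.25, "dy": -4.2, "dz": 0, "spin": 0},
    {"dx": 0.25, "dy": -4.2, "dz": 0, "spin": 0},
    {"dx": 0.25, "dy": -4, "dz": 0, "spin": 0},
    {"dx": 0.25, "dy": -3, "dz": 0, "spin": 0},
    {"dx": 0, "dy": -2, "dz": 0, "spin": 0}
  ]
}}

```text
time: 5.45
ee_pos: [0.573, -0.149, 0.2983]
eef_rot: [-0.067, 0.998, -0.0, -0.001]
ft_force: [1.1, 0.9, -2.6]
width: 0.036
grip_force: 15.0
```

```bash
python3 -c "
from h import *
rel((.575,-.1507,.27),7.8)"
```

```text
t 5.45 pos [ 0.573  -0.149   0.2983] yaw 7.63 w 0.036 grip 15.0 F [ 1.1  0.9 -2.6]
d cm [-0.18 -0.2   2.83] spin -0.003
```

Emit:
{"op": "move_arm", "data": {
  "steps": [
    {"dx": -0.2, "dy": -0.2, "dz": 1.0, "spin": 0},
    {"dx": 0, "dy": 0, "dz": 1.2, "spin": 0},
    {"dx": 0, "dy": 0, "dz": 0, "spin": 0},
    {"dx": 0, "dy": 0, "dz": 0, "spin": 0}
  ],
  "squeeze": 10
}}

```text
time: 5.85
ee_pos: [0.5761, -0.1462, 0.2767]
eef_rot: [-0.069, 0.998, 0.0, -0.001]
ft_force: [-0.1, 0.1, -2.1]
width: 0.0364
grip_force: 10.0
```

```bash
python3 - <<'E'
from h import *
rel((.575,-.1507,.2587),7.8)
from bench import imaging
im=imaging.camera("side")["img"]
cv2.imwrite("pics/s2.png",cv2.resize(im[240:440,280:560],None,fx=2.5,fy=2.5)[:,:,::-1])
E
```

```text
t 5.85 pos [ 0.5761 -0.1462  0.2767] yaw 7.92 w 0.0364 grip 10.0 F [-0.1  0.1 -2.1]
d cm [ 0.17 -0.44  1.8 ] spin 0.002
```

View pics/s2.png

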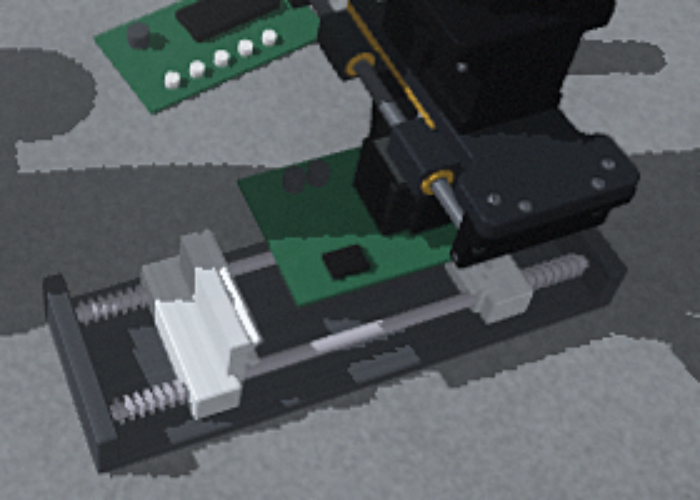

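The near edge of the board sits just inside the near jaw, and the far end is over the far jaw. I'm pressing down gently to pivot it.

Emit:
{"op": "move_arm", "data": {
  "steps": [
    {"dx": 0.1, "dy": -0.44, "dz": 0.6, "spin": 0},
    {"dx": 0, "dy": 0, "dz": 0.6, "spin": 0},
    {"dx": 0, "dy": 0, "dz": 0.4, "spin": 0},
    {"dx": 0, "dy": 0, "dz": 0.3, "spin": 0},
    {"dx": 0, "dy": 0, "dz": 0.3, "spin": 0},
    {"dx": 0, "dy": 0, "dz": 0.3, "spin": 0},
    {"dx": 0, "dy": 0, "dz": 0.2, "spin": 0},
    {"dx": 0, "dy": 0, "dz": 0, "spin": 0}
  ]
}}

```text
time: 6.7
ee_pos: [0.5756, -0.1524, 0.2505]
eef_rot: [-0.068, 0.998, 0.0, -0.0]
ft_force: [-1.8, 0.3, 1.1]
width: 0.036
grip_force: 10.0
```

```bash
python3 - <<'E'
from h import *
rel((.575,-.1507,.2587),7.8)
from bench import imaging
c=imaging.camera("side");im=c["img"];pickle.dump(c,open("side2.pkl","wb"))
cv2.imwrite("pics/s3.png",cv2.resize(im[240:440,280:560],None,fx=2.5,fy=2.5)[:,:,::-1])
E
```

```text
t 6.7 pos [ 0.5756 -0.1524  0.2505] yaw 7.79 w 0.036 grip 10.0 F [-1.8  0.3  1.1]
d cm [ 0.04  0.18 -0.82] spin -0.0
```

View pics/s3.png

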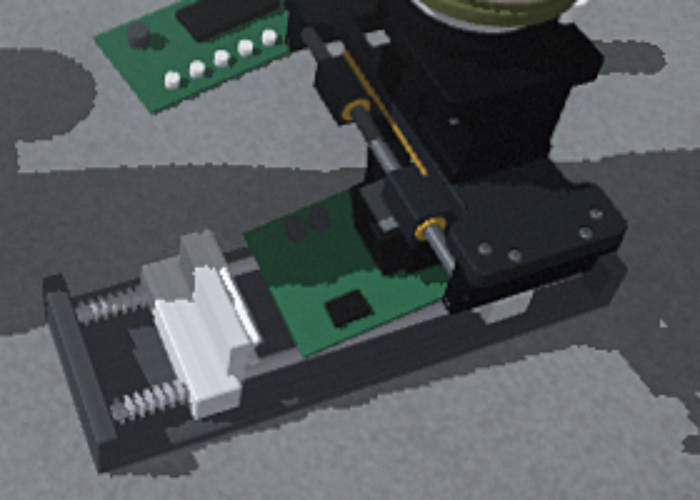

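```bash
cat >> h.py <<'E'
H=np.array([.5453,-.1548,0]);A=np.radians(7.8);HR=np.array([[np.cos(A),-np.sin(A),0],[np.sin(A),np.cos(A),0],[0,0,1]])
def ray_y(c,px,y):
    "holder-frame point (mm) where the pixel's ray meets holder y"
    a,b=ray(c,[px],0)[0],ray(c,[px],.1)[0]; a,b=(HR.T@(a-H)),(HR.T@(b-H)); return np.round((a+(b-a)*(y-a[1])/(b[1]-a[1]))*1000,1)
E
python3 - <<'E'
from h import *
c=pickle.load(open("side2.pkl","rb"))
for p,y in(((303,355),-.0417),((245,233),.0383)): print(ray_y(c,(p[0]/2.5+280,p[1]/2.5+240),y))
E
```

```text
[-43.2 -41.7  44.2]
[-41.4  38.3  41.3]
```

Near end at holder x ≈ -42, z ≈ 43 mm, a tilt of about 12°. I'll tighten the grip, raise 7 mm and enter the near groove.

Emit:
{"op": "move_arm", "data": {
  "steps": [
    {"dx": 0, "dy": 0, "dz": 0, "spin": 0},
    {"dx": 0, "dy": 0, "dz": 0, "spin": 0},
    {"dx": 0, "dy": 0.2, "dz": -0.4, "spin": 0},
    {"dx": 0, "dy": 0, "dz": -0.4, "spin": 0},
    {"dx": 0.7, "dy": 0, "dz": 0, "spin": 0},
    {"dx": 0.8, "dy": 0, "dz": 0, "spin": 0},
    {"dx": 0.7, "dy": 0, "dz": 0, "spin": 0},
    {"dx": 0, "dy": 0, "dz": 0, "spin": 0}
  ],
  "squeeze": 30
}}

```text
time: 7.55
ee_pos: [0.5525, -0.1537, 0.2586]
eef_rot: [-0.068, 0.998, 0.0, -0.0]
ft_force: [-0.0, 0.4, -2.8]
width: 0.0359
grip_force: 30.0
```

```bash
python3 - <<'E'
from h import *
rel((.5535,-.1537,.2587),7.8)
from bench import imaging
c=imaging.camera("side");im=c["img"];pickle.dump(c,open("side3.pkl","wb"))
cv2.imwrite("pics/s4.png",cv2.resize(im[240:440,280:560],None,fx=2.5,fy=2.5)[:,:,::-1])
E
```

```text
t 7.55 pos [ 0.5525 -0.1537  0.2586] yaw 7.75 w 0.0359 grip 30.0 F [-0.   0.4 -2.8]
d cm [-0.1  -0.01 -0.01] spin -0.001
```

View pics/s4.png

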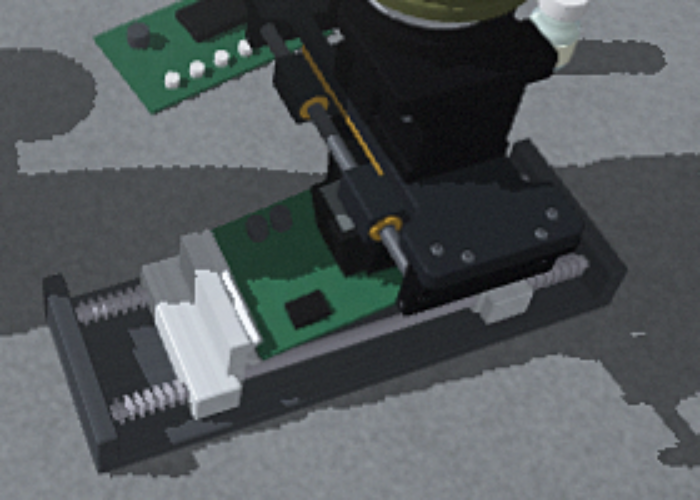

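The near corner, crop (262,357), is entering under the near jaw's upper lip. Now I push.

Emit:
{"op": "move_arm", "data": {
  "steps": [
    {"dx": 0.4, "dy": 0, "dz": 0, "spin": 0},
    {"dx": 0.4, "dy": 0, "dz": 0, "spin": 0},
    {"dx": 0.4, "dy": 0, "dz": 0, "spin": 0},
    {"dx": 0.4, "dy": 0, "dz": 0, "spin": 0},
    {"dx": 0, "dy": 0, "dz": 0, "spin": 0}
  ]
}}

```text
time: 8.1
ee_pos: [0.538, -0.1553, 0.2592]
eef_rot: [-0.068, 0.998, 0.0, 0.001]
ft_force: [5.9, 1.6, -2.5]
width: 0.0362
grip_force: 30.0
```

Emit:
{"op": "move_arm", "data": {
  "steps": [
    {"dx": 0.4, "dy": 0, "dz": 0, "spin": 0},
    {"dx": 0.4, "dy": 0, "dz": 0, "spin": 0},
    {"dx": 0.4, "dy": 0, "dz": 0, "spin": 0},
    {"dx": 0.4, "dy": 0, "dz": 0, "spin": 0},
    {"dx": 0, "dy": 0, "dz": 0, "spin": 0},
    {"dx": 0, "dy": 0, "dz": 0, "spin": 0}
  ]
}}

```text
time: 8.7
ee_pos: [0.5233, -0.1572, 0.2597]
eef_rot: [-0.068, 0.998, -0.0, 0.002]
ft_force: [7.9, 1.4, -2.4]
width: 0.0361
grip_force: 30.0
```

```bash
python3 - <<'E'
from h import *
rel((.5453,-.1548,.2432),7.8)
from bench import imaging
c=imaging.camera("side");im=c["img"];pickle.dump(c,open("side4.pkl","wb"))
cv2.imwrite("pics/s5.png",cv2.resize(im[240:440,280:560],None,fx=2.5,fy=2.5)[:,:,::-1])
E
```

```text
t 8.7 pos [ 0.5233 -0.1572  0.2597] yaw 7.85 w 0.0361 grip 30.0 F [ 7.9  1.4 -2.4]
d cm [-2.21 -0.06  1.66] spin 0.001
```

View pics/s5.png

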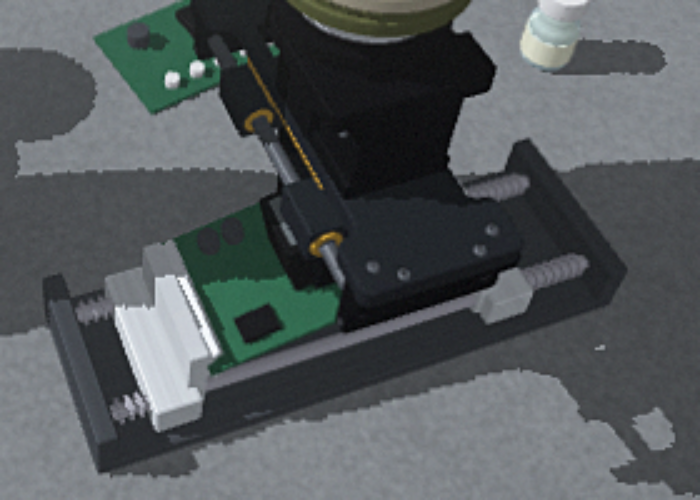

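The near jaw is pushed back about 20–24 mm and the board is still tilted in the groove. I'll push 3 mm more, then lower the far end.

Emit:
{"op": "move_arm", "data": {
  "steps": [
    {"dx": 0.3, "dy": 0, "dz": 0, "spin": 0},
    {"dx": 0, "dy": 0, "dz": 0.3, "spin": 0},
    {"dx": 0, "dy": 0, "dz": 0.3, "spin": 0},
    {"dx": 0, "dy": 0, "dz": 0.3, "spin": 0},
    {"dx": 0, "dy": 0, "dz": 0.3, "spin": 0},
    {"dx": 0, "dy": 0, "dz": 0.3, "spin": 0},
    {"dx": 0, "dy": 0, "dz": 0.2, "spin": 0},
    {"dx": 0, "dy": 0, "dz": 0, "spin": 0},
    {"dx": 0, "dy": 0, "dz": 0, "spin": 0}
  ],
  "squeeze": 20
}}

```text
time: 9.65
ee_pos: [0.521, -0.1576, 0.2434]
eef_rot: [-0.069, 0.998, -0.0, 0.003]
ft_force: [9.6, 1.9, 1.9]
width: 0.0361
grip_force: 20.0
```

```bash
python3 - <<'E'
from h import *
rel((.5453,-.1548,.2432),7.8)
from bench import imaging
a=imaging.camera("side");b=imaging.camera("top");pickle.dump((a,b),open("p5.pkl","wb"))
o=np.zeros((480,760,3),np.uint8);o[:420,:480]=cv2.resize(a["img"][290:430,320:480],None,fx=3,fy=3)
o[:480,490:760]=cv2.resize(b["img"][120:280,405:495],None,fx=3,fy=3)
cv2.imwrite("pics/s6.png",o[:,:,::-1])
E
```

```text
t 9.65 pos [ 0.521  -0.1576  0.2434] yaw 7.86 w 0.0361 grip 20.0 F [9.6 1.9 1.9]
d cm [-2.44 -0.05  0.04] spin 0.001
```

View pics/s6.png

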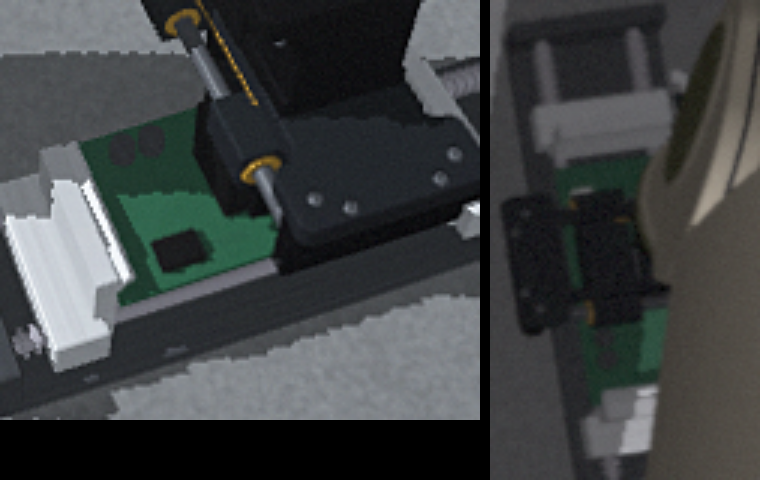

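The board looks near level, in the near groove, with its right edge running from (120,303) to (277,258). The top view shows its far end just in front of the far jaw. I'll check the level by numbers.

```bash
python3 - <<'E'
from h import *
a,b=pickle.load(open("p5.pkl","rb"))
for p in((120,303),(200,280),(277,258)): print(ray_y(a,(p[0]/3+320,p[1]/3+290),-.040))
E
```

```text
[-99.6 -40.   51.2]
[-63.2 -40.   49.4]
[-27.1 -40.   47.4]
```

Emit:
{"op": "move_arm", "data": {
  "steps": [
    {"dx": 0, "dy": 0, "dz": -0.2, "spin": 0},
    {"dx": -0.3, "dy": 0, "dz": 0, "spin": 0},
    {"dx": -0.4, "dy": 0, "dz": 0, "spin": 0},
    {"dx": -0.4, "dy": 0, "dz": 0, "spin": 0},
    {"dx": -0.4, "dy": 0, "dz": 0, "spin": 0},
    {"dx": -0.3, "dy": 0, "dz": 0, "spin": 0},
    {"dx": -0.3, "dy": 0, "dz": 0, "spin": 0},
    {"dx": -0.3, "dy": 0, "dz": 0, "spin": 0},
    {"dx": 0, "dy": 0, "dz": 0, "spin": 0},
    {"dx": 0, "dy": 0, "dz": 0, "spin": 0}
  ]
}}

```text
time: 10.75
ee_pos: [0.5425, -0.1548, 0.2432]
eef_rot: [-0.068, 0.998, 0.0, -0.001]
ft_force: [0.9, -0.3, -3.8]
width: 0.0357
grip_force: 20.0
```

```bash
python3 - <<'E'
from h import *
rel((.5453,-.1548,.2432),7.8)
from bench import imaging
a=imaging.camera("side");b=imaging.camera("top");pickle.dump((a,b),open("p6.pkl","wb"))
o=np.zeros((480,760,3),np.uint8);o[:420,:480]=cv2.resize(a["img"][290:430,340:500],None,fx=3,fy=3)
o[:480,490:760]=cv2.resize(b["img"][120:280,405:495],None,fx=3,fy=3)
cv2.imwrite("pics/s7.png",o[:,:,::-1])
E
```

```text
t 10.75 pos [ 0.5425 -0.1548  0.2432] yaw 7.79 w 0.0357 grip 20.0 F [ 0.9 -0.3 -3.8]
d cm [-0.28 -0.04  0.  ] spin -0.0
```

View pics/s7.png

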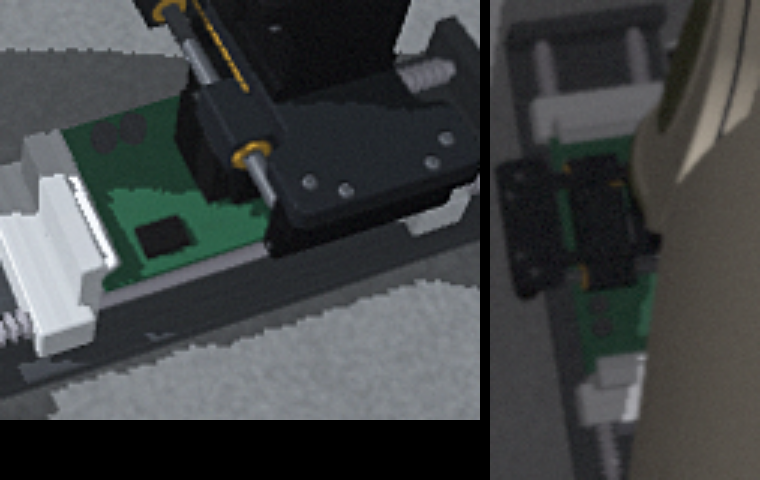

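The x force has dropped to about 1 N, so both jaws bear on the board. The far edge is hidden under the far jaw's lip, and the near corner at crop (107,288) is in its groove. Releasing.

Emit:
{"op": "move_arm", "data": {
  "steps": [
    {"dx": 0, "dy": 0, "dz": 0, "spin": 0},
    {"dx": 0, "dy": 0, "dz": 0, "spin": 0},
    {"dx": 0, "dy": 0, "dz": 0, "spin": 0},
    {"dx": 0, "dy": 0, "dz": 0, "spin": 0},
    {"dx": 0, "dy": 0, "dz": -1, "spin": 0},
    {"dx": 0, "dy": 0, "dz": -2, "spin": 0},
    {"dx": 0, "dy": 0, "dz": -3, "spin": 0},
    {"dx": 0, "dy": 0, "dz": -4, "spin": 0},
    {"dx": 0, "dy": 0, "dz": -4, "spin": 0}
  ],
  "claw": 6
}}

```text
time: 11.75
ee_pos: [0.5425, -0.1548, 0.3859]
eef_rot: [-0.068, 0.998, -0.0, 0.0]
ft_force: [0.8, -0.0, -0.4]
width: 0.06
grip_force: 0.0
```

Emit:
{"op": "move_arm", "data": {
  "steps": [
    {"dx": 0, "dy": 4, "dz": -1, "spin": 0},
    {"dx": 0, "dy": 4, "dz": 0, "spin": 0},
    {"dx": 0, "dy": 4, "dz": 0, "spin": 0},
    {"dx": 0, "dy": 4, "dz": 0, "spin": 0},
    {"dx": 0, "dy": 4, "dz": 0, "spin": 0},
    {"dx": 0, "dy": 4, "dz": 0, "spin": 0},
    {"dx": 0, "dy": 0, "dz": 0, "spin": 0},
    {"dx": 0, "dy": 0, "dz": 0, "spin": 0}
  ]
}}

```text
time: 12.55
ee_pos: [0.5101, 0.0837, 0.3945]
eef_rot: [-0.069, 0.998, -0.0, 0.0]
ft_force: [0.6, -1.4, 0.3]
width: 0.0598
grip_force: 0.0
```

```bash
python3 - <<'E'
from h import *
rel((.5453,-.1548,.2432),7.8)
from bench import imaging
a=imaging.camera("side");b=imaging.camera("top");pickle.dump((a,b),open("p7.pkl","wb"))
o=np.zeros((570,800,3),np.uint8);o[:375,:500]=cv2.resize(a["img"][290:440,300:500],None,fx=2.5,fy=2.5)
o[:570,500:800]=cv2.resize(b["img"][110:300,400:500],None,fx=3,fy=3)
cv2.imwrite("pics/s8.png",o[:,:,::-1])
I=b["img"].astype(int);g=((I[...,1]>I[...,0]*1.4)&(I[...,1]>I[...,2]*1.15)).astype(np.uint8);g[:,:410]=0;g[:,500:]=0
k=max(cv2.findContours(g,0,1)[0],key=cv2.contourArea);print(rect(ray(b,k,.0515)))
E
```

```text
t 12.55 pos [0.5101 0.0837 0.3945] yaw 7.91 w 0.0598 grip 0.0 F [ 0.6 -1.4  0.3]
d cm [ -0.19 -24.1   15.13] spin 0.002
[ 546.2 -153.3  145.7   79.9    7.8]
```

View pics/s8.png

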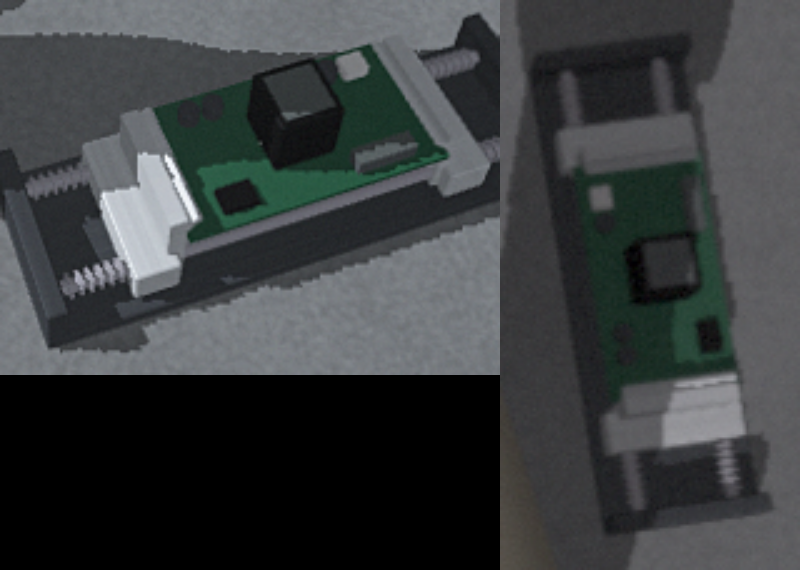

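Released: the side view shows the board clamped with the block up, its right edge running from (190,240) to (448,160). The top view shows it straight between the jaws. I'll check level and jaw displacement.

```bash
python3 - <<'E'
from h import *
a,b=pickle.load(open("p7.pkl","rb"))
for p in((190,240),(320,200),(448,160)): print(ray_y(a,(p[0]/2.5+300,p[1]/2.5+290),-.040))
def hf(X): return np.round((HR.T@(X-H))*1000,1)
for p in((622,388),(738,374),(578,172),(695,160)): print("top",hf(ray(b,[((p[0]-500)/3+400,p[1]/3+110)],.064)[0]))
print("before");
for p in((122,381),(236,366),(85,172),(197,158)): print(hf(ray(b,[(p[0]/3+400,p[1]/3+110)],.064)[0]))
print("blocktop",hf(ray(b,[((669-500)/3+400,262/3+110)],.0915)[0]))
# edge shift of jaws by phase correlation between before/after
t=pickle.load(open("top0.pkl","rb"));g=lambda c,y0,y1:np.float32(cv2.cvtColor(c["img"],cv2.COLOR_RGB2GRAY)[y0:y1,405:490])
E
```

```text
[-78.  -40.   51.2]
[ -5.1 -40.   50.2]
[ 71.3 -40.   49.2]
top [-68.8  34.8  64. ]
top [-70.  -36.7  64. ]
top [68.3 40.2 64. ]
top [ 65.8 -32.7  64. ]
before
[-64.6  34.1  64. ]
[-65.  -36.3  64. ]
[67.7 35.9 64. ]
[ 66.9 -34.2  64. ]
blocktop [-0.2  0.1 91.5]
```

The block centre is within about 1 mm of the holder's middle, the board is tilted about 0.8°, and it is aligned at 7.8°. The near jaw is back about 5 mm, so with equal springs and a centred board the far jaw must be too. Handing in.

```bash
python3 -c "
from bench import job
print(job.close_job())"
```

```text
the job is handed in; nothing more can be done
None
```

The smaller board is clamped in the holder, block up, level, straight and centred, with the gripper clear; I handed the job in at about 12.7 s and got no verdict back, and the far jaw's push-back is inferred from the centred board and the near jaw's ~5 mm, not measured.

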